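# Lay the tea tray with the coloured cups and the teapot lid

## Task

Lay the tea tray for three guests: stand each coloured cup upright in the middle of the saucer of its own colour, and close the white teapot with its own white lid, seated level in the mouth. Set the porcelain down gently, without dropping it, and leave the saucers and the teapot where they are on the tray. The plain white cup and the brown jar lid are not part of the set: leave them where they are.

Things in the scene. Friction and masses are not known exactly. Their poses are not given: they have to be found in the camera images.
- cup_blue_mid (a point): cobalt-blue handleless porcelain tea cup, open on top, straight-sided: 56 mm outside diameter, 60 mm tall, 0.13 kg. The point is its centre, 30 mm above its underside; z up. Starts upright on the counter (z = 0). Cups and lids stand left and right of the tray, 90 mm or more apart; two glass tumblers, 64 mm wide, 88 mm tall, stand among them.
- cup_green_mid (a point): leaf-green handleless porcelain tea cup, open on top, straight-sided: 56 mm outside diameter, 60 mm tall, 0.13 kg. The point is its centre, 30 mm above its underside; z up. Starts upright on the counter (z = 0).
- cup_amber_mid (a point): amber (orange-brown) handleless porcelain tea cup, open on top, straight-sided: 56 mm outside diameter, 60 mm tall, 0.13 kg. The point is its centre, 30 mm above its underside; z up. Starts upright on the counter (z = 0).
- saucer_blue: cobalt-blue round saucer with thin white rings, loose on the bamboo tray: 90 mm across, 11 mm high; the flat middle, 58 mm across, is 5 mm above the origin (centre of the underside, z up). The saucers and the teapot form a square on the tray, 140 mm apart centre to centre, in any arrangement.
- saucer_green: leaf-green round saucer with thin white rings, loose on the bamboo tray: 90 mm across, 11 mm high; the flat middle, 58 mm across, is 5 mm above the origin (centre of the underside, z up). The saucers and the teapot form a square on the tray, 140 mm apart centre to centre, in any arrangement.
- saucer_amber: amber (orange-brown) round saucer with thin white rings, loose on the bamboo tray: 90 mm across, 11 mm high; the flat middle, 58 mm across, is 5 mm above the origin (centre of the underside, z up). The saucers and the teapot form a square on the tray, 140 mm apart centre to centre, in any arrangement.
- teapot: white porcelain teapot with a cobalt band, open on top, loose on the fixed slatted bamboo tray (300 x 310 mm, floor 16 mm, rim 28 mm above the counter). Body 92 mm across; mouth 62 mm outside, 52 mm inside, its rim 70 mm above the origin; spout (x) and handle (-x) reach 73 mm from the axis; 0.5 kg. Origin: centre of the underside, z up.
- teapot_lid_knob (a point): knob of the white teapot lid with a cobalt ring: lid 66 mm across, 46 mm tall, 70 g, right way up on the counter. The point is on the axis 38 mm above the underside; the round knob is 20 mm thick from 28 to 46 mm up, the face round it 17 mm up. A plug 36 to 40 mm wide, 8 mm deep enters the teapot mouth; the flange's lower face, 30 mm below the point, rests on the rim. z up.
- cup_white_mid (a point): plain white tea cup, same shape and size as the coloured ones, no saucer: it stays where it stands on the counter. The point is its centre, 30 mm above its underside.
- jar_lid_knob (a point): knob of the dark brown stoneware lid of the brown jar at the back of the counter; it stays where it lies on the counter. 68 mm across, otherwise shaped like the teapot lid; the point is on its axis, 38 mm above its underside.

How it is judged:
At the end, for the whole second after the job is handed in: Blue, green and amber cups at rest, upright (0.1 rad), within 12 mm of the middle of their own saucers; white lid level (0.1 rad), its flange on the teapot rim (4 mm), within 10 mm of its axis; saucers and teapot moved under 30 mm, white cup and jar lid under 20 mm (horizontal distance between cup_blue_mid and saucer_blue below 0.012 m and z of cup_blue_mid in the frame of saucer_blue between 0.029 and 0.04 m and angle between each of cup_blue_mid, cup_green_mid, cup_amber_mid, teapot_lid_knob's own z axis and vertical below 0.1 rad and linear speed of each of cup_blue, cup_green, cup_amber, teapot_lid below 0.02 m/s and distance of each of saucer_blue, saucer_green, saucer_amber, teapot from where it was at the start of the episode below 0.03 m and horizontal distance between cup_green_mid and saucer_green below 0.012 m and z of cup_green_mid in the frame of saucer_green between 0.029 and 0.04 m and horizontal distance between cup_amber_mid and saucer_amber below 0.012 m and z of cup_amber_mid in the frame of saucer_amber between 0.029 and 0.04 m and horizontal distance between teapot_lid_knob and teapot below 0.01 m and z of teapot_lid_knob in the frame of teapot between 0.096 and 0.104 m and distance of each of cup_white_mid, jar_lid_knob from where it was at the start of the episode below 0.02 m); the robot touches nothing.
It fails at once if the plain white cup is taken or pushed more than 20 mm from where it stood (distance of cup_white_mid from where it was at the start of the episode above 0.02 m).
It fails at once if the brown jar lid is taken or pushed more than 20 mm from where it stood (distance of jar_lid_knob from where it was at the start of the episode above 0.02 m).
It fails at once if a coloured cup or the teapot lid is dropped (falls free faster than 0.6 m/s, a drop of about 2 cm) ((linear speed of cup_blue above 0.6 m/s and contact force between the fingers and cup_blue below 0.05 N) or (linear speed of cup_green above 0.6 m/s and contact force between the fingers and cup_green below 0.05 N) or (linear speed of cup_amber above 0.6 m/s and contact force between the fingers and cup_amber below 0.05 N) or (linear speed of teapot_lid above 0.6 m/s and contact force between the fingers and teapot_lid below 0.05 N)).
It also fails if it takes over 120 s, if anything falls off the work surface, if the arm or the gripper's body presses on something with over 40 N, if the wrist force passes 120 N, or if a joint passes its speed limit or range.

## Robot

A 7-joint arm with a two-finger parallel gripper is mounted at the origin on the work surface. World frame = base frame: x ahead of the robot, y to its left, z up, the work surface at z = 0. Lengths are in m, angles in rad, forces in N, time in s.
With the tool pointing down it reaches from about 0.4 to 0.85 m from the base axis. Payload 10.4 kg.
Tool frame: the origin (TCP) lies midway between the tips of the shut fingers; the grasp point (between the pads) lies 19 mm behind it; x points along the fingers, z is the direction in which the jaws open and shut, and the axes are right-handed (so a half turn about x gives the same grasp; the last joint's range is limited). The gripper opens to 87 mm and grips with 3 to 60 N. Pads are 19 mm wide; open, the fingers measure 117 mm over their backs; the gripper's body (75 mm by 190 mm) begins 51 mm behind the grasp point.
Start: joints at [1.118, 0.332, -0.065, 1.46, 0.022, 1.35, -0.088], TCP at [0.26, -0.568, 0.223] pointing down, gripper open.
Joint ranges: [-2.6, 2.6], [-0.5, 2.12], [-1.47, 1.34], [0.16, 2.42], [-1.27, 4.41], [0.06, 2.06], [-2.6, 2.6]. Speed limits (rad/s): [2.22, 2.22, 2.79, 2.79, 3.14, 3.14, 3.14].

## Interface

Orientations are given as a unit quaternion [x, y, z, w].
In Python, from bench import read_state, camera, camera_params, close_job gives the robot as it stands.
- The arm moves only by the tool arm_command, never from a script. Its argument "targets" is a list of rows, each a list of 7 numbers: the closure in counts, from 0 (fully open) to 255 (shut), then the shift along the tool's x, y, z in mm, then the turn, a rotation vector about the tool's x, y, z in rad. A call has 1 to 10 rows; each row is the pose to reach, as a shift and turn from the pose commanded when the call began, along the tool's axes at that moment; what a row does not reach only later rows make up. A row lasts 1/10 s, in which the tool goes at most 50 mm and 8.59 degrees, less where a joint would pass 70% of its speed; a pose out of reach is approached as far as the arm can. A call with a gripper value outside its range is refused whole. The fingers move at their own pace and stop on an object; "newtons" is the grip in N (left out, the last holds). Time passes only in rows, so rows that repeat a pose let the fingers close. It gives the time, the measured TCP pose, the force and the opening at its end, in the units of the state.
- read_state(): the state, without advancing time (a new reading comes with each control period).
- camera(name): name is "scene" or "side" or "wrist"; returns the picture (420x560x3 uint8, red, green, blue); there is no depth.
- camera_params(name): a dict with "intrinsics" (3x3 intrinsics, pixels), "dist" ([k1, k2, p1, p2, k3] as OpenCV has them; the pictures are not rectified), "xyz" and "orientation" of the camera in the world; the wrist camera has in their place "mount" (4x4, takes a point from camera to tool coordinates, whose origin is the TCP and whose axes are the tool frame's). Camera axes: x right, y down, z forward; pixel columns grow to the right and rows downward; lengths in m; the calibration is good to about 2 mm. A picture is of the moment at which its call begins: read the wrist's pose just before it. camera_params takes no time and is no camera call.
- close_job(): hands the job in, once; it reports no verdict.
The state is a dict: "time": time; "joint_positions": joint angles; "joint_vel": joint speeds; "joint_torque": joint torques, N m; "ee_pos": TCP position; "eef_rot": TCP orientation; "ft_force": force on the tool from outside, world axes, zero at the start; "torque": the same for the moment, N m; "width": finger opening in m.
Only numpy, scipy, OpenCV 4.12 (cv2) and the standard library are available. Lean on these libraries where they do the work, as an engineer would, in place of code of your own. Each camera call takes 0.05 s, during which the arm holds its last target.

## Working session

There is one attempt and no reset: what is moved stays moved. The work goes in short steps, Python scripts to look and compute and a tool call to move; the robot and the scene stay as the last step left them, time stands still between calls to the robot, and variables do not carry over. Pictures are saved under pics/ and viewed, and the job is handed in when it is done.

Besides the shell and the picture viewer there is one more tool, called after "Emit:" as name(argument=value, ...), one argument or row to a line, values as JSON. arm_command: Moves the arm, as the interface text tells. Its arguments: {"type":"object","properties":{"targets":{"type":"array"},"newtons":{"type":"number"}},"required":["targets"]}

```bash
ls; mkdir -p pics; python3 - <<'E'
from bench import *
import cv2
s=read_state();print(s)
for n in ["scene","side","wrist"]:
    p=camera_params(n);print(n,p)
    cv2.imwrite(f"pics/{n}0.png",camera(n)[:,:,::-1])
E
```

```text
pics
{'time': 0.0, 'joint_positions': array([ 1.11843025,  0.33286231, -0.06469675,  1.46094098,  0.02159519,
        1.3498794 , -0.08847629]), 'joint_vel': array([ 1.13797624e-03, -1.81945602e-03, -9.16239435e-05,  1.91429697e-03,
        2.49387718e-04,  1.99519974e-06, -6.99962977e-04]), 'joint_torque': array([-2.47465186e-05, -6.23259401e+01,  2.48768163e-02, -3.89905179e+01,
       -6.14116271e-02,  3.97936371e-02,  1.55025564e-04]), 'ee_pos': array([ 0.26024748, -0.56782073,  0.22176005]), 'eef_rot': array([ 0.38211997,  0.59555106, -0.38162389,  0.59469864]), 'ft_force': array([ 0.79182552, -0.14904235, -0.74832304]), 'torque': array([ 0.0203276 , -0.01140665,  0.00175684]), 'width': 0.08690635503650398}
scene {'intrinsics': array([[445.11506326,   0.        , 276.72241476],
       [  0.        , 445.11506326, 209.24040826],
       [  0.        ,   0.        ,   1.        ]]), 'dist': array([-0.02066598,  0.        ,  0.        ,  0.        ,  0.        ]), 'xyz': array([ 1.49002361, -0.28642177,  0.805604  ]), 'orientation': array([ 0.72340091,  0.52092428, -0.27227325, -0.3
[... 297 characters left out ...]
8206,  0.72019167]), 'orientation': array([ 0.903547  , -0.07796855,  0.02949784, -0.42030179])}
wrist {'intrinsics': array([[310.53532548,   0.        , 283.21842801],
       [  0.        , 310.53532548, 208.13691406],
       [  0.        ,   0.        ,   1.        ]]), 'dist': array([0.01538396, 0.        , 0.        , 0.        , 0.        ]), 'mount': array([[-2.80134525e-05, -2.83459318e-01,  9.58984262e-01,
        -1.62754342e-01],
       [-6.77846380e-04, -9.58984036e-01, -2.83459271e-01,
         7.74544843e-02],
       [ 9.99999770e-01, -6.57984683e-04, -1.65277419e-04,
        -7.54045443e-05],
       [ 0.00000000e+00,  0.00000000e+00,  0.00000000e+00,
         1.00000000e+00]])}
```

View pics/scene0.png

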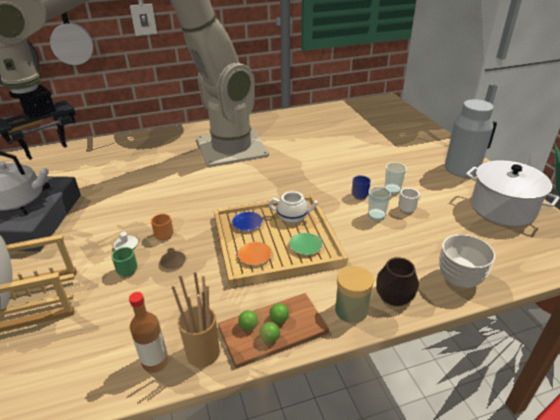

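View pics/side0.png

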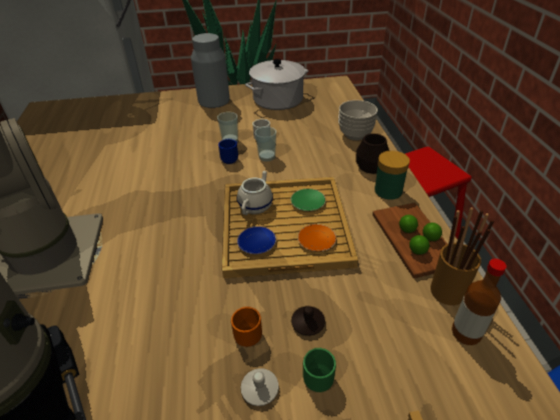

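View pics/wrist0.png

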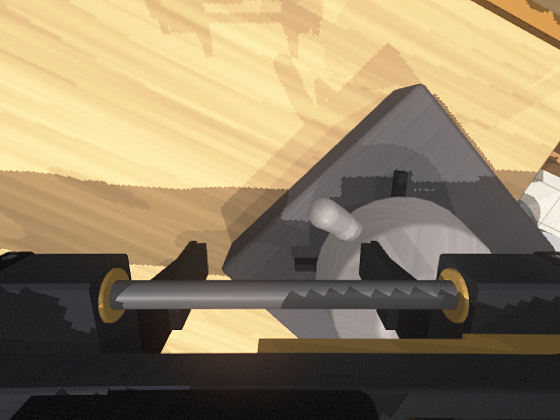

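```bash
cat > h.py <<'E'
import numpy as np, cv2
from bench import *
from scipy.spatial.transform import Rotation as R
def campose(n,s=None):
    p=camera_params(n)
    if n=="wrist":
        T=np.eye(4);T[:3,:3]=R.from_quat(s["eef_rot"]).as_matrix();T[:3,3]=s["ee_pos"]
        M=T@p["mount"];return p,M[:3,:3],M[:3,3]
    return p,R.from_quat(p["orientation"]).as_matrix(),np.array(p["xyz"])
def ray(n,uv,s=None):
    p,Rm,t=campose(n,s)
    q=cv2.undistortPoints(np.array(uv,float).reshape(-1,1,2),p["intrinsics"],p["dist"]).reshape(-1,2)
    d=np.c_[q,np.ones(len(q))]@Rm.T
    return t,d/np.linalg.norm(d,axis=1,keepdims=True)
def plane(n,uv,z,s=None):
    t,d=ray(n,uv,s);return t+d*((z-t[2])/d[:,2:3])
def tri(r1,r2):
    (a,d),(b,e)=r1,r2;d=d[0];e=e[0]
    k=np.linalg.lstsq(np.c_[d,-e],b-a,rcond=None)[0]
    p,q=a+k[0]*d,b+k[1]*e
    return (p+q)/2,np.linalg.norm(p-q)
def proj(n,P,s=None):
    p,Rm,t=campose(n,s)
    rv=cv2.Rodrigues(Rm.T)[0]
    return cv2.projectPoints(np.array(P,float).reshape(-1,1,3),rv,-Rm.T@t,p["intrinsics"],p["dist"])[0].reshape(-1,2)
HS={"blue":((110,130,40),(130,255,255)),"green":((55,110,40),(85,255,255)),"amber":((5,190,90),(14,255,255))}
def blobs(img,c,mina=80):
    h=cv2.cvtColor(img,cv2.COLOR_RGB2HSV);m=cv2.inRange(h,*map(np.array,HS[c]))
    n,l,st,ce=cv2.connectedComponentsWithStats(m)
    return m,[(tuple(ce[i].round(1)),tuple(int(v) for v in st[i])) for i in range(1,n) if st[i,4]>=mina]
E
python3 - <<'E'
from h import *
for n in ["scene","side"]:
    im=cv2.imread(f"pics/{n}0.png")[:,:,::-1].copy()
    for c in HS: print(n,c,blobs(im,c)[1])
im=cv2.imread("pics/side0.png")
a=cv2.resize(im[280:410,200:370],None,fx=4,fy=4,interpolation=2)
cv2.imwrite("pics/a.png",a)
cv2.imwrite("pics/b.png",cv2.resize(im[95:275,190:360],None,fx=3.3,fy=3.3,interpolation=2))
im=cv2.imread("pics/scene0.png")
cv2.imwrite("pics/c.png",cv2.resize(im[155:275,90:250],None,fx=4.5,fy=4.5,interpolation=2))
cv2.imwrite("pics/d.png",cv2.resize(im[155:285,260:430],None,fx=4.5,fy=4.5,interpolation=2))
E
```

```text
scene blue [((np.float64(363.5), np.float64(185.2)), (357, 177, 13, 21, 163)), ((np.float64(243.1), np.float64(221.0)), (233, 213, 20, 17, 273))]
scene green []
scene amber []
side blue [((np.float64(227.8), np.float64(149.1)), (219, 139, 18, 23, 209)), ((np.float64(256.2), np.float64(239.7)), (238, 227, 37, 26, 749))]
side green [((np.float64(260.6), np.float64(43.6)), (253, 18, 17, 46, 164)), ((np.float64(242.6), np.float64(58.2)), (236, 33, 15, 50, 269)), ((np.float64(229.0), np.float64(60.6)), (226, 43, 9, 31, 141)), ((np.float64(307.7), np.float64(199.4)), (292, 189, 33, 21, 524)), ((np.float64(319.6), np.float64(369.9)), (304, 349, 31, 43, 816))]
side amber [((np.float64(405.8), np.float64(237.4)), (375, 206, 66, 68, 1047)), ((np.float64(316.4), np.float64(237.3)), (298, 224, 38, 27, 765)), ((np.float64(245.0), np.float64(320.7)), (231, 307, 30, 26, 174))]
```

View pics/a.png

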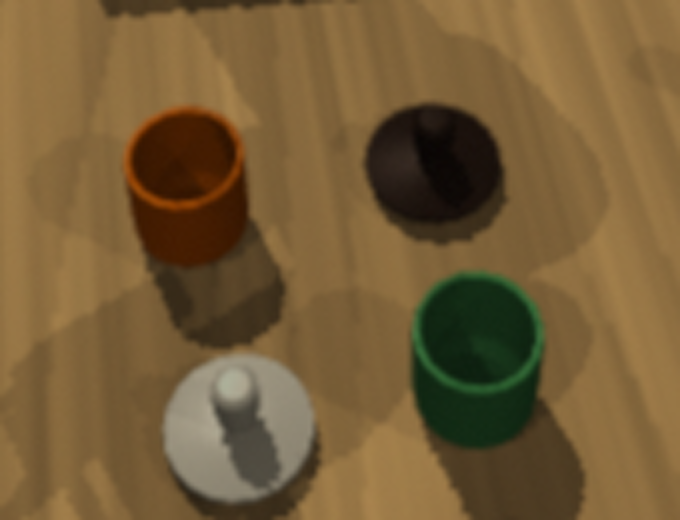

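View pics/b.png

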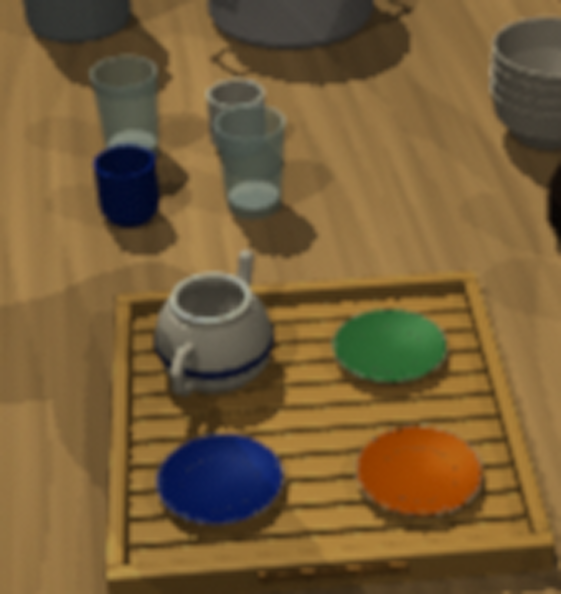

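View pics/c.png

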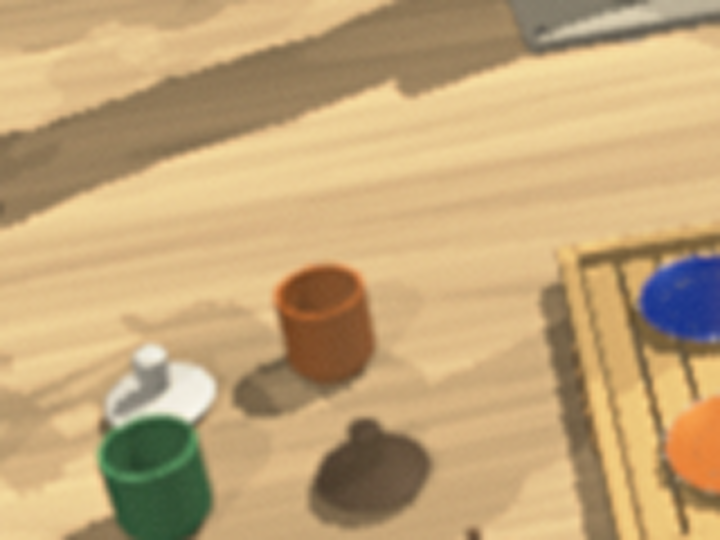

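View pics/d.png

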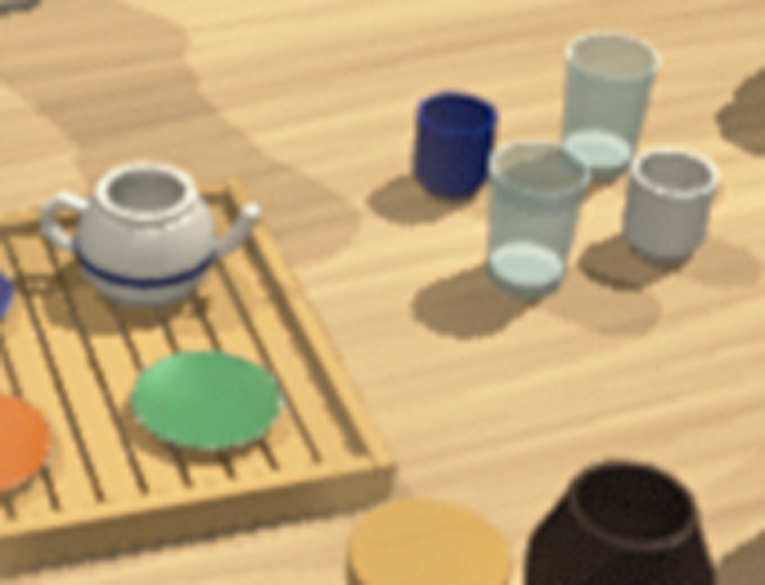

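```bash
python3 - <<'E'
from h import *
P={"cupA":(.06,(246,319.5),(161.6,219.4)),"cupG":(.06,(319.5,363),(123.6,253.9)),"cupB":(.06,(228.5,144),(361.6,180.1)),"cupW":(.06,(261.5,124.7),(409.6,193.4)),
"lid":(.037,(259,377),(123.3,234.6)),"jar":(.037,(308.5,310.5),(171.3,251)),"pot":(.086,(254,185.3),(292.2,197.2)),
"sG":(.027,(308.2,199.8),(306,243.4)),"sB":(.027,(257.3,239.8),(248,221.5)),"sA":(.027,(317,237.7),(254,254)),
"t1":(.088,(227.6,116.8),(396,167.2)),"t2":(.088,(265.8,132),(379.8,191.7))}
for k,(z,a,b) in P.items():
    t,e=tri(ray("side",[a]),ray("scene",[b]))
    print(k,plane("side",[a],z)[0][:2].round(4),plane("scene",[b],z)[0][:2].round(4),"tri",t.round(4),round(e,4),np.hypot(*t[:2]).round(3))
s=read_state();print(R.from_quat(s["eef_rot"]).as_matrix().round(3))
E
```

```text
cupA [ 0.4534 -0.3066] [ 0.454  -0.2992] tri [ 0.4523 -0.3012  0.0567] 0.0053 0.543
cupG [ 0.5676 -0.4135] [ 0.5683 -0.4067] tri [ 0.5671 -0.4092  0.0571] 0.0054 0.699
cupB [0.4573 0.3062] [0.4553 0.3142] tri [0.4566 0.3127 0.0586] 0.0045 0.553
cupW [0.5663 0.401 ] [0.5688 0.4147] tri [0.5666 0.4155 0.0551] 0.006 0.703
lid [ 0.4646 -0.4083] [ 0.4571 -0.4077] tri [ 0.4638 -0.4084  0.0407] 0.0036 0.618
jar [ 0.5745 -0.2912] [ 0.5691 -0.2904] tri [ 0.5736 -0.2915  0.0396] 0.0027 0.643
pot [0.5085 0.0602] [0.5075 0.0666] tri [0.508  0.0655 0.0843] 0.0041 0.512
sG [0.6445 0.0505] [0.6448 0.0573] tri [0.6447 0.0562 0.0248] 0.0043 0.647
sB [ 0.4985 -0.0713] [ 0.5005 -0.065 ] tri [ 0.4981 -0.0655  0.0235] 0.0035 0.502
sA [ 0.6367 -0.0892] [ 0.6401 -0.0862] tri [ 0.6373 -0.0858  0.0241] 0.0008 0.643
t1 [0.464  0.4199] [0.4623 0.4266] tri [0.4635 0.4252 0.0871] 0.0035 0.629
t2 [0.5693 0.3065] [0.5675 0.3126] tri [0.5691 0.311  0.0873] 0.0036 0.649
[[-0.     0.909  0.417]
 [ 0.001  0.417 -0.909]
 [-1.    -0.    -0.001]]
```

Emit:
arm_command(
  targets=[
    [0,-40,0,0,0,0,0],
    [0,-45,50,-12,-0.1,0,0],
    [0,-45,100,-25,-0.2,0,0],
    [0,-40,150,-37,-0.3,0,0],
    [0,-35,200,-50,-0.35,0,0],
    [0,-30,249,-61,-0.35,0,0],
    [0,-28,249,-61,-0.35,0,0],
    [0,-28,249,-61,-0.35,0,0],
    [0,-28,249,-61,-0.35,0,0],
  ],
)

```text
time: 1.05
ee_pos: [0.4601, -0.4102, 0.2504]
eef_rot: [0.273, 0.653, -0.273, 0.652]
ft_force: [-1.3, -0.2, 0.2]
width: 0.0866
```

```bash
cat > look.py <<'E'
import sys;from h import *
s=read_state();im=camera("wrist")
np.savez(f"pics/{sys.argv[1]}.npz",im=im,p=s["ee_pos"],r=s["eef_rot"])
cv2.imwrite(f"pics/{sys.argv[1]}.png",im[:,:,::-1]);print(s["time"],s["ee_pos"].round(4),R.from_quat(s["eef_rot"]).as_matrix().round(3).tolist(),s["joint_positions"].round(2),np.abs(s["joint_vel"]).max().round(3))
E
python3 look.py w1
```

```text
1.05 [ 0.4601 -0.4102  0.2504] [[-0.001, 0.712, 0.702], [-0.001, 0.702, -0.712], [-1.0, -0.001, -0.0]] [ 0.84  0.31 -0.24  1.43  0.08  1.41 -0.19] 0.018
```

View pics/w1.png

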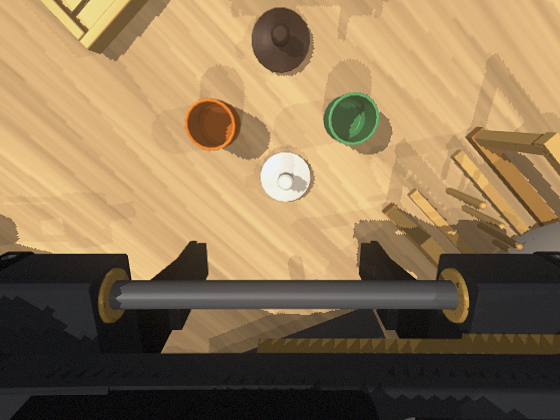

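```bash
python3 - <<'E'
from h import *
d=np.load("pics/w1.npz");im=d["im"];s=dict(ee_pos=d["p"],eef_rot=d["r"])
cv2.imwrite("pics/e.png",cv2.resize(im[0:220,170:400,::-1],None,fx=2.7,fy=2.7,interpolation=2))
h=cv2.cvtColor(im,cv2.COLOR_RGB2HSV)
for u,v in [(211,124),(187,124),(200,140),(352,118),(327,110),(360,140),(286,165),(240,90),(270,30)]: print((u,v),h[v,u],im[v,u])
print(proj("wrist",[[.4523,-.3012,.06],[.5671,-.4092,.06],[.4638,-.4084,.038],[.5736,-.2915,.038]],s).round(1))
for uv in [(470,130),(452,155),(410,190)]:
  print(uv,[plane("wrist",[uv],z,s)[0].round(3).tolist() for z in (0,.06,.1,.15)])
for uv in [(70,290),(62,238),(68,270)]:
  print(uv,[plane("scene",[uv],z,s)[0].round(3).tolist() for z in (0,.06,.1,.15)])
E
```

```text
(211, 124) [ 13 184 118] [118  70  33]
(187, 124) [ 13 203 180] [180  97  37]
(200, 140) [ 14 174 107] [107  67  34]
(352, 118) [48 85 87] [70 87 58]
(327, 110) [ 51  96 104] [ 77 104  65]
(360, 140) [ 54  97 123] [ 85 123  76]
(286, 165) [ 20  19 240] [240 234 222]
(240, 90) [ 17 111 200] [200 162 113]
(270, 30) [13 91 95] [95 76 61]
[[207.5 122.3]
 [351.8 116.5]
 [284.5 178.8]
 [278.8  31.5]]
(470, 130) [[0.671, -0.539, 0.0], [0.648, -0.512, 0.06], [0.633, -0.495, 0.1], [0.614, -0.472, 0.15]]
(452, 155) [[0.635, -0.548, 0.0], [0.618, -0.52, 0.06], [0.606, -0.502, 0.1], [0.592, -0.478, 0.15]]
(410, 190) [[0.567, -0.546, 0.0], [0.56, -0.519, 0.06], [0.555, -0.5, 0.1], [0.548, -0.477, 0.15]]
(70, 290) [[0.59, -0.551, 0.0], [0.657, -0.531, 0.06], [0.702, -0.518, 0.1], [0.758, -0.501, 0.15]]
(62, 238) [[0.365, -0.583, 0.0], [0.449, -0.561, 0.06], [0.505, -0.546, 0.1], [0.575, -0.528, 0.15]]
(68, 270) [[0.512, -0.559, 0.0], [0.585, -0.539, 0.06], [0.633, -0.525, 0.1], [0.694, -0.508, 0.15]]
```

View pics/e.png

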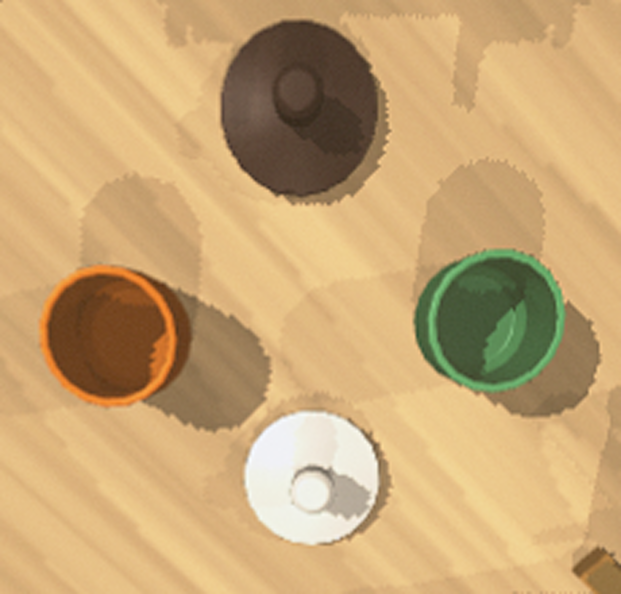

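```bash
python3 - <<'E'
from h import *
d=np.load("pics/w1.npz");s=dict(ee_pos=d["p"],eef_rot=d["r"])
for k,uv,z in [("A",(210.6,124.4),.06),("G",(353.9,118.5),.06),("knob",(285.7,181.5),.038),("lidrim",(285.7,176.7),.011),("jar",(280.4,34),.039)]:
    print(k,plane("wrist",[uv],z,s)[0].round(4))
for a,b,z in [((185.2,124.4),(235.9,124.4),.06),((261,177),(310.7,177),.011)]:
    print(np.linalg.norm(plane("wrist",[a],z,s)-plane("wrist",[b],z,s)))
M=R.from_quat(d["r"]).as_matrix()
print("lid shift",(M.T@(np.array([.4645,-.4065,.0225])-d["p"])*1000).round(1))
E
```

```text
A [ 0.453  -0.3051  0.06  ]
G [ 0.5673 -0.4124  0.06  ]
knob [ 0.4624 -0.4118  0.038 ]
lidrim [ 0.4632 -0.4113  0.011 ]
jar [ 0.5729 -0.2945  0.039 ]
0.05549457802480829
0.06517012373139007
lid shift [227.9   6.    0.5]
```

Emit:
arm_command(
  targets=[
    [110,50,1,3,0,0,0],
    [110,100,1,3,0,0,0],
    [110,150,1,3,0,0,0],
    [110,190,1,3,0,0,0],
    [110,210,1,3,0,0,0],
    [110,225,1,3,0,0,0],
    [110,229,1,3,0,0,0],
    [110,229,1,3,0,0,0],
    [110,229,1,3,0,0,0],
  ],
  newtons=12,
)

```text
time: 2.0
ee_pos: [0.4648, -0.4113, 0.0231]
eef_rot: [0.272, 0.652, -0.273, 0.653]
ft_force: [0.6, 0.0, 0.3]
width: 0.0499
```

```bash
python3 look.py w2
```

```text
2.0 [ 0.4648 -0.4113  0.0231] [[0.002, 0.711, 0.703], [-0.002, 0.703, -0.711], [-1.0, 0.0, 0.002]] [ 0.83  0.51 -0.23  1.66  0.13  0.98 -0.24] 0.005
```

View pics/w2.png

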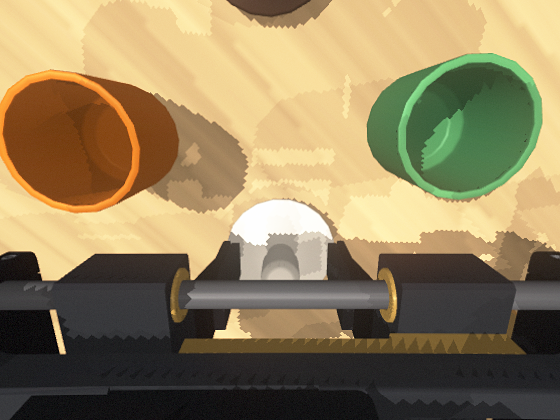

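Emit:
arm_command(
  targets=[
    [180,1,0,0,0,0,0],
    [220,1,0,0,0,0,0],
    [255,1,0,0,0,0,0],
    [255,1,0,0,0,0,0],
    [255,1,0,0,0,0,0],
    [255,1,0,0,0,0,0],
    [255,-10,0,0,0,0,0],
    [255,-30,0,0,0,0,0],
    [255,-60,0,0,0,0,0],
  ],
  newtons=12,
)

```text
time: 2.95
ee_pos: [0.4634, -0.4097, 0.0815]
eef_rot: [0.273, 0.653, -0.272, 0.652]
ft_force: [-0.1, 0.3, -0.5]
width: 0.0196
```

```bash
python3 look.py w3
```

```text
2.95 [ 0.4634 -0.4097  0.0815] [[-0.002, 0.711, 0.703], [0.002, 0.703, -0.711], [-1.0, -0.0, -0.003]] [ 0.84  0.44 -0.24  1.63  0.11  1.09 -0.22] 0.561
```

View pics/w3.png

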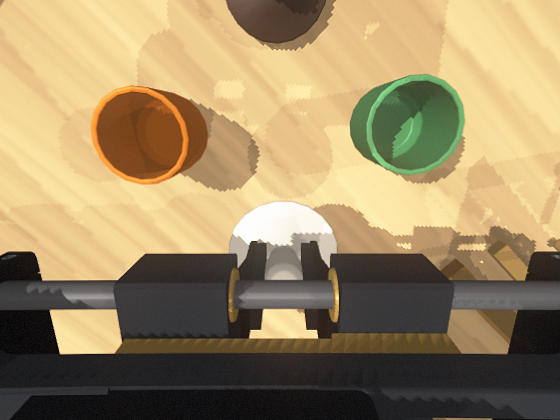

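Emit:
arm_command(
  targets=[
    [255,-45,0,0,0,0,0],
    [255,-80,25,-20,0,0,0],
    [255,-105,60,-45,0,0,0],
    [255,-130,95,-70,0,0,0],
    [255,-155,130,-98,0,0,0],
    [255,-175,165,-124,0,0,0],
    [255,-195,205,-154,0,0,0],
    [255,-210,245,-184,0,0,0],
    [255,-218,280,-210,0,0,0],
    [255,-218,280,-210,0,0,0],
  ],
)

```text
time: 4.0
ee_pos: [0.5168, -0.0561, 0.3023]
eef_rot: [0.27, 0.653, -0.268, 0.655]
ft_force: [-0.5, -0.5, -0.2]
width: 0.0194
```

Emit:
arm_command(
  targets=[
    [255,0,0,0,0,0,0],
    [255,0,0,0,0,0,0],
  ],
)

```text
time: 4.2
ee_pos: [0.5153, -0.0655, 0.2996]
eef_rot: [0.273, 0.652, -0.273, 0.652]
ft_force: [0.7, -1.5, -1.3]
width: 0.0192
```

```bash
python3 look.py w4; python3 - <<'E'
import cv2
im=cv2.imread("pics/w4.png");cv2.imwrite("pics/w4z.png",cv2.resize(im[0:280,140:420],None,fx=2.1,fy=2.1,interpolation=2))
E
```

```text
4.2 [ 0.5153 -0.0655  0.2996] [[-0.0, 0.712, 0.702], [-0.001, 0.702, -0.712], [-1.0, -0.001, 0.0]] [ 0.49  0.1  -0.48  1.59  0.05  1.46 -0.79] 0.01
```

View pics/w4z.png

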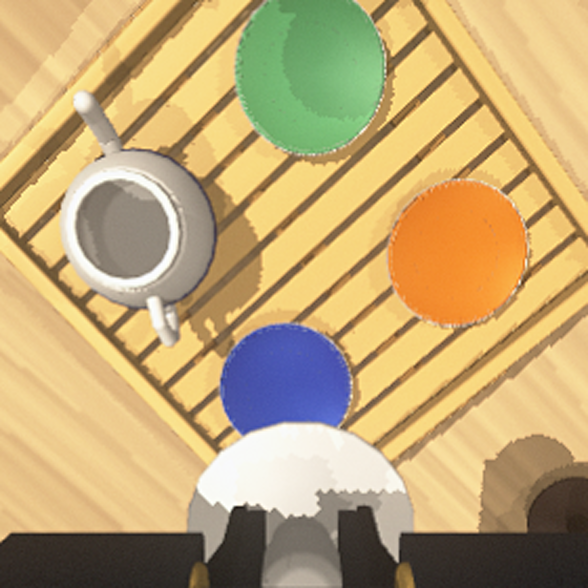

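```bash
cat > sauc.py <<'E'
import sys;from h import *
def load(n):
    d=np.load(f"pics/{n}.npz");return d["im"],dict(ee_pos=d["p"],eef_rot=d["r"])
RG={"blue":((105,120,60),(125,255,255)),"green":((50,80,60),(85,255,255)),"amber":((8,190,150),(15,255,255))}
def mask(im,c):
    h=cv2.cvtColor(im,cv2.COLOR_RGB2HSV);m=cv2.inRange(h,*map(np.array,RG[c]))
    return cv2.morphologyEx(m,cv2.MORPH_CLOSE,np.ones((5,5)))
if __name__=="__main__":
  im,s=load(sys.argv[1])
  for c in RG:
    cs,_=cv2.findContours(mask(im,c),cv2.RETR_EXTERNAL,cv2.CHAIN_APPROX_NONE)
    for k in cs:
        if cv2.contourArea(k)<600: continue
        k=cv2.convexHull(k)[:,0].astype(float)
        k=k[(k[:,1]>1)&(k[:,1]<415)]
        P=plane("wrist",k,.026,s)[:,:2]   # edge points on the rim plane, circle fit
        A=np.c_[2*P,np.ones(len(P))];x=np.linalg.lstsq(A,(P**2).sum(1),rcond=None)[0]
        r=np.sqrt(x[2]+x[:2]@x[:2]);print(c,len(k),x[:2].round(4),"r",r.round(4),"res",np.abs(np.hypot(*(P-x[:2]).T)-r).max().round(4))
E
python3 sauc.py w4
python3 - <<'E'
from sauc import *
im,s=load("w4");print("pot",plane("wrist",[(199.1,109.3)],.086,s)[0])
a=plane("wrist",[(140+65/2.1,109),(140+184/2.1,109)],.086,s);print(np.linalg.norm(a[0]-a[1]))
E
```

```text
blue 26 [ 0.4951 -0.069 ] r 0.0434 res 0.0006
green 11 [ 0.5663 -0.4412] r 0.033 res 0.0029
green 23 [0.6437 0.0541] r 0.0439 res 0.0003
amber 32 [ 0.6362 -0.0866] r 0.0436 res 0.0006
pot [0.50770392 0.06328349 0.086     ]
0.0651134805396002
```

Emit:
arm_command(
  targets=[
    [255,20,2,-40,0,0,0],
    [255,50,5,-75,0,0,0],
    [255,80,8,-96,0,0,0],
    [255,95,8,-96,0,0,0],
    [255,95,8,-96,0,0,0],
    [255,95,8,-96,0,0,0],
  ],
)

```text
time: 4.85
ee_pos: [0.4542, 0.0086, 0.2051]
eef_rot: [0.273, 0.652, -0.273, 0.652]
ft_force: [0.6, -0.4, -0.8]
width: 0.0193
```

```bash
python3 look.py w5; python3 - <<'E'
import cv2
im=cv2.imread("pics/w5.png");cv2.imwrite("pics/w5z.png",cv2.resize(im[0:280,140:420],None,fx=2.1,fy=2.1,interpolation=2))
E
python3 sauc.py w5
```

```text
4.85 [0.4542 0.0086 0.2051] [[0.0, 0.712, 0.702], [0.0, 0.702, -0.712], [-1.0, 0.0, 0.0]] [ 0.44 -0.01 -0.55  1.89 -0.    1.26 -0.9 ] 0.021
blue 30 [ 0.4958 -0.0696] r 0.0438 res 0.0009
green 26 [0.6439 0.0539] r 0.0441 res 0.0004
amber 42 [ 0.6363 -0.0869] r 0.0438 res 0.0003
```

View pics/w5z.png

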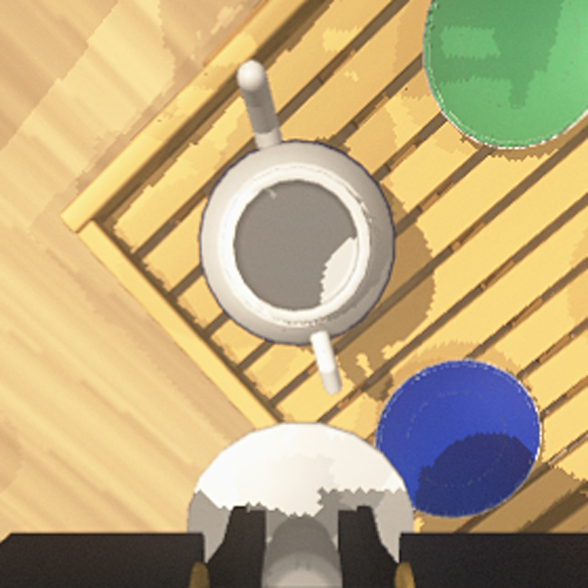

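```bash
python3 - <<'E'
from sauc import *
im,s=load("w5");pt=plane("wrist",[(280.8,117.2)],.086,s)[0];print("pot",pt)
for l,r in((234,358),(219,371)):
  a=plane("wrist",[(140+l/2.1,117),(140+r/2.1,117)],.086,s);print(np.linalg.norm(a[0]-a[1]))
M=R.from_quat(s["eef_rot"]).as_matrix()
print((M.T@(np.append(pt[:2],.150)-s["ee_pos"])*1e3).round(1))
E
```

```text
pot [0.50720703 0.06405011 0.086     ]
0.051355745135637586
0.06294810263852336
[55.1 76.7 -2.3]
```

Emit:
arm_command(
  targets=[
    [255,0,40,-1,0,0,0],
    [255,20,70,-2,0,0,0],
    [255,50,78,-2,0,0,0],
    [255,80,78,-2,0,0,0],
    [255,88,78,-2,0,0,0],
    [255,90,78,-2,0,0,0],
    [255,90,78,-2,0,0,0],
  ],
)

```text
time: 5.6
ee_pos: [0.5088, 0.0656, 0.116]
eef_rot: [0.273, 0.652, -0.273, 0.653]
ft_force: [-0.4, 0.0, 0.1]
width: 0.0191
```

```bash
python3 look.py w6; python3 - <<'E'
from h import *
im=camera("side");a=cv2.resize(im[150:240,210:300,::-1],None,fx=4.4,fy=4.4,interpolation=2)
im=camera("scene");b=cv2.resize(im[150:240,245:335,::-1],None,fx=4.4,fy=4.4,interpolation=2)
cv2.imwrite("pics/s6.png",np.hstack([a,b]))
E
```

```text
5.6 [0.5088 0.0656 0.116 ] [[0.002, 0.712, 0.702], [0.0, 0.702, -0.712], [-1.0, 0.001, 0.001]] [ 0.33  0.23 -0.61  1.86  0.15  1.09 -1.13] 0.014
```

View pics/s6.png

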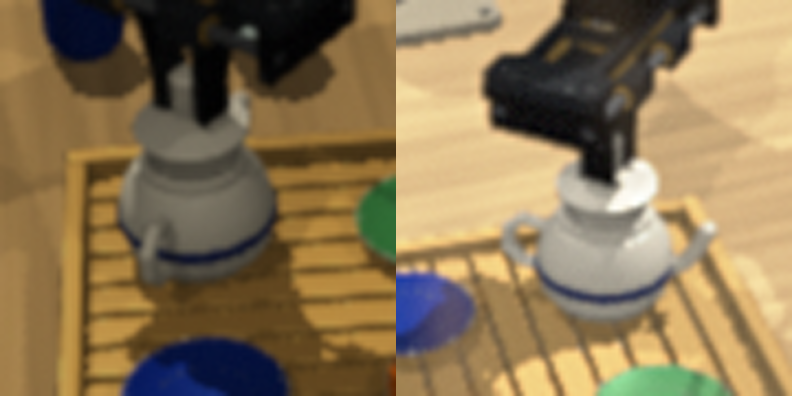

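Emit:
arm_command(
  targets=[
    [255,6,0,0,0,0,0],
    [255,11,0,0,0,0,0],
    [255,13,0,0,0,0,0],
    [255,14,0,0,0,0,0],
    [255,14,0,0,0,0,0],
  ],
)

```text
time: 6.25
ee_pos: [0.5078, 0.066, 0.1004]
eef_rot: [0.272, 0.653, -0.272, 0.652]
ft_force: [0.5, 0.1, 0.3]
width: 0.0195
```

Emit:
arm_command(
  targets=[
    [255,1,0,0,0,0,0],
    [255,2,0,0,0,0,0],
    [255,2,0,0,0,0,0],
  ],
)

```text
time: 6.55
ee_pos: [0.508, 0.066, 0.0987]
eef_rot: [0.272, 0.652, -0.272, 0.653]
ft_force: [-0.1, -0.0, 0.2]
width: 0.0196
```

Emit:
arm_command(
  targets=[
    [255,1,0,0,0,0,0],
    [255,1,0,0,0,0,0],
    [255,2,0,0,0,0,0],
    [255,2,0,0,0,0,0],
  ],
)

```text
time: 6.95
ee_pos: [0.5084, 0.0663, 0.0979]
eef_rot: [0.272, 0.652, -0.272, 0.653]
ft_force: [-5.1, -0.9, 14.6]
width: 0.0191
```

Emit:
arm_command(
  targets=[
    [255,-1,0,0,0,0,0],
    [255,-1,0,0,0,0,0],
  ],
)

```text
time: 7.15
ee_pos: [0.5082, 0.0661, 0.098]
eef_rot: [0.273, 0.652, -0.272, 0.653]
ft_force: [-1.7, 0.3, 6.0]
width: 0.0196
```

```bash
python3 - <<'E'
from h import *
im=camera("side");a=cv2.resize(im[150:240,210:300,::-1],None,fx=4.4,fy=4.4,interpolation=2)
im=camera("scene");b=cv2.resize(im[150:240,245:335,::-1],None,fx=4.4,fy=4.4,interpolation=2)
cv2.imwrite("pics/s7.png",np.hstack([a,b]))
E
```

```text
(no output)
```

View pics/s7.png

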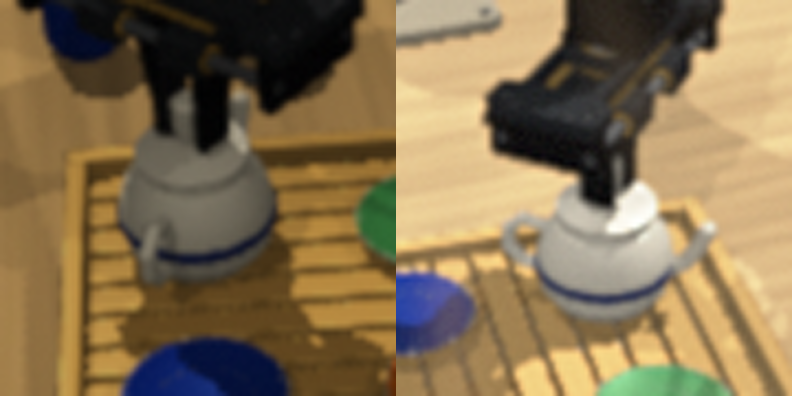

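Emit:
arm_command(
  targets=[
    [230,0,0,0,0,0,0],
    [200,0,0,0,0,0,0],
    [140,0,0,0,0,0,0],
    [140,0,0,0,0,0,0],
    [140,-20,0,0,0,0,0],
    [140,-60,0,0,0,0,0],
    [100,-105,-30,0,0,0,0],
    [50,-130,-75,0,0,0,0],
    [0,-130,-75,0,0,0,0],
    [0,-130,-75,0,0,0,0],
  ],
)

```text
time: 8.25
ee_pos: [0.4546, 0.0122, 0.2282]
eef_rot: [0.273, 0.651, -0.273, 0.653]
ft_force: [1.0, 0.0, -0.0]
width: 0.0636
```

```bash
python3 look.py w8; python3 sauc.py w8;python3 - <<'E'
import cv2
im=cv2.imread("pics/w8.png");cv2.imwrite("pics/w8z.png",cv2.resize(im[0:280,140:420],None,fx=2.1,fy=2.1,interpolation=2))
E
```

```text
8.25 [0.4546 0.0122 0.2282] [[0.002, 0.713, 0.701], [-0.001, 0.701, -0.713], [-1.0, 0.001, 0.002]] [ 0.47 -0.02 -0.58  1.85 -0.01  1.31 -0.9 ] 0.053
blue 31 [ 0.4955 -0.0696] r 0.0438 res 0.0005
green 26 [0.644 0.054] r 0.0443 res 0.0002
amber 37 [ 0.6363 -0.0869] r 0.0438 res 0.0003
```

View pics/w8z.png

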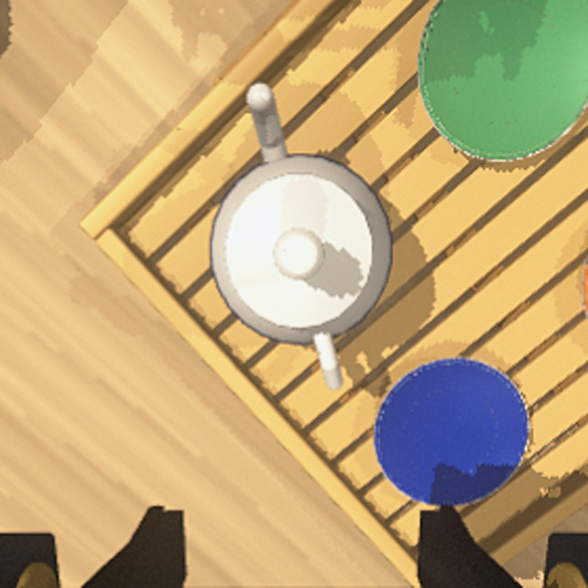

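Emit:
arm_command(
  targets=[
    [0,0,27,-40,0,0,0],
    [0,5,54,-80,0,0,0],
    [0,10,81,-120,0,0,0],
    [0,15,108,-160,0,0,0],
    [0,20,128,-195,0,0,0],
    [0,20,135,-208,0,0,0],
    [0,20,135,-208,0,0,0],
    [0,20,135,-208,0,0,0],
  ],
)

```text
time: 9.1
ee_pos: [0.404, 0.2562, 0.2065]
eef_rot: [0.272, 0.653, -0.272, 0.652]
ft_force: [0.2, -0.4, -0.0]
width: 0.0864
```

```bash
python3 look.py w9; python3 - <<'E'
import cv2
im=cv2.imread("pics/w9.png");cv2.imwrite("pics/w9z.png",cv2.resize(im[0:280,140:420],None,fx=2.1,fy=2.1,interpolation=2))
E
```

```text
9.1 [0.404  0.2562 0.2065] [[-0.002, 0.71, 0.704], [0.0, 0.704, -0.71], [-1.0, -0.001, -0.001]] [ 0.17  0.08 -0.86  1.82  0.06  1.27 -1.49] 0.022
```

View pics/w9z.png

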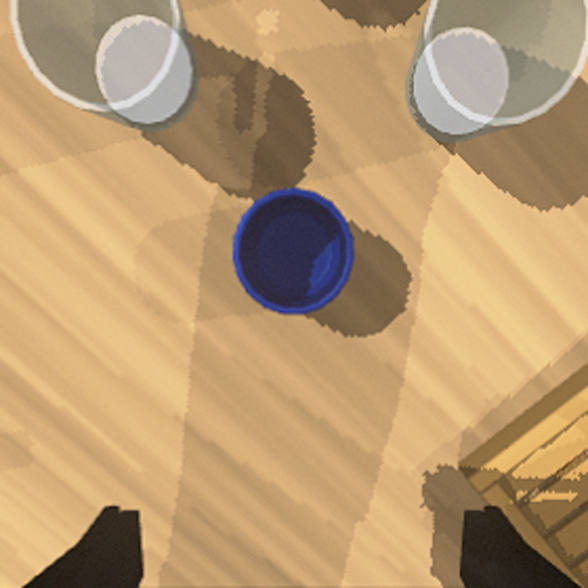

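```bash
python3 - <<'E'
from sauc import *
im,s=load("w9");pt=plane("wrist",[(279.8,119.5)],.06,s)[0];print("B",pt)
a=plane("wrist",[(140+233/2.1,119.5),(140+354/2.1,119.5)],.06,s);print(np.linalg.norm(a[0]-a[1]))
M=R.from_quat(s["eef_rot"]).as_matrix()
print((M.T@(np.append(pt[:2],.027)-s["ee_pos"])*1e3).round(1))
E
```

```text
B [0.45417201 0.31118987 0.06      ]
0.05509326860920303
[179.4  74.6  -3.4]
```

Emit:
arm_command(
  targets=[
    [0,10,45,-2,0,0,0],
    [0,50,73,-3,0,0,0],
    [0,95,75,-3,0,0,0],
    [0,135,75,-3,0,0,0],
    [0,165,75,-3,0,0,0],
    [0,179,75,-3,0,0,0],
    [0,179,75,-3,0,0,0],
    [0,179,75,-3,0,0,0],
  ],
)

```text
time: 9.95
ee_pos: [0.4564, 0.311, 0.0298]
eef_rot: [0.273, 0.652, -0.272, 0.653]
ft_force: [-0.2, 0.2, 0.2]
width: 0.0874
```

```bash
python3 look.py w10
```

```text
9.95 [0.4564 0.311  0.0298] [[0.001, 0.712, 0.703], [0.001, 0.703, -0.712], [-1.0, 0.001, 0.0]] [-0.03  0.49 -0.79  1.82  0.41  1.   -1.77] 0.019
```

View pics/w10.png

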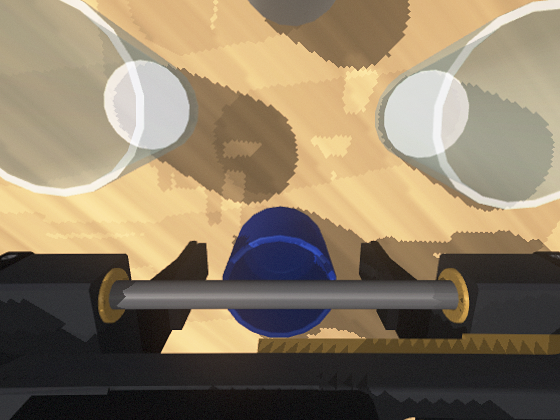

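Emit:
arm_command(
  targets=[
    [40,2,0,0,0,0,0],
    [80,3,-1,0,0,0,0],
    [130,3,-1,0,0,0,0],
    [200,3,-1,0,0,0,0],
    [255,3,-1,0,0,0,0],
    [255,3,-1,0,0,0,0],
    [255,3,-1,0,0,0,0],
    [255,-5,-1,0,0,0,0],
    [255,-30,-1,0,0,0,0],
    [255,-75,-1,0,0,0,0],
  ],
  newtons=12,
)

```text
time: 11.0
ee_pos: [0.4533, 0.3088, 0.1024]
eef_rot: [0.271, 0.654, -0.274, 0.651]
ft_force: [0.5, -0.1, -0.7]
width: 0.0538
```

```bash
python3 look.py w11
```

```text
11.0 [0.4533 0.3088 0.1024] [[-0.005, 0.711, 0.703], [-0.002, 0.703, -0.711], [-1.0, -0.005, -0.002]] [ 0.02  0.39 -0.84  1.77  0.32  1.13 -1.71] 0.815
```

View pics/w11.png

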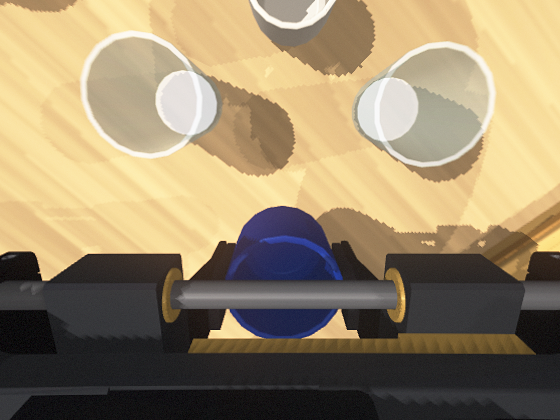

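Emit:
arm_command(
  targets=[
    [255,-40,0,0,0,0,0],
    [255,-75,-20,25,0,0,0],
    [255,-100,-45,58,0,0,0],
    [255,-115,-75,95,0,0,0],
    [255,-115,-105,133,0,0,0],
    [255,-115,-135,171,0,0,0],
    [255,-115,-165,209,0,0,0],
    [255,-115,-195,247,0,0,0],
    [255,-115,-220,280,0,0,0],
    [255,-115,-236,299,0,0,0],
  ],
)

```text
time: 12.05
ee_pos: [0.4971, -0.0722, 0.2188]
eef_rot: [0.273, 0.652, -0.274, 0.652]
ft_force: [0.1, 0.6, -1.2]
width: 0.054
```

Emit:
arm_command(
  targets=[
    [255,30,0,0,0,0,0],
    [255,60,0,0,0,0,0],
    [255,80,0,0,0,0,0],
    [255,80,0,0,0,0,0],
    [255,80,0,0,0,0,0],
  ],
)

```text
time: 12.55
ee_pos: [0.4975, -0.0682, 0.1393]
eef_rot: [0.272, 0.652, -0.272, 0.653]
ft_force: [0.5, 0.4, -0.8]
width: 0.0541
```

```bash
cat > goto.py <<'E'
import sys;from h import *
s=read_state();M=R.from_quat(s["eef_rot"]).as_matrix();t=np.array(list(map(float,sys.argv[1:4])))
print(s["time"],s["ee_pos"].round(4),"shift mm",(M.T@(t-s["ee_pos"])*1e3).round(1),M.round(3).tolist())
E
python3 goto.py .4955 -.0696 .0475; python3 look.py w12
```

```text
12.55 [ 0.4975 -0.0682  0.1393] shift mm [91.8 -2.4 -0.4] [[0.0, 0.711, 0.703], [0.0, 0.703, -0.711], [-1.0, 0.0, 0.0]]
12.55 [ 0.4975 -0.0682  0.1393] [[0.0, 0.711, 0.703], [0.0, 0.703, -0.711], [-1.0, 0.0, 0.0]] [ 0.62  0.18 -0.63  1.86  0.12  1.14 -0.84] 0.022
```

View pics/w12.png

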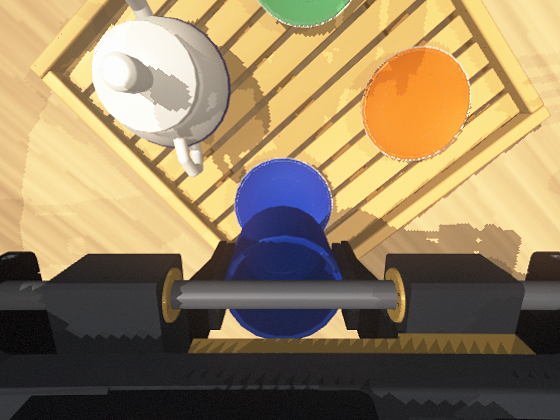

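Emit:
arm_command(
  targets=[
    [255,35,-2,0,0,0,0],
    [255,65,-2,0,0,0,0],
    [255,80,-2,0,0,0,0],
    [255,86,-2,0,0,0,0],
    [255,88,-2,0,0,0,0],
    [255,88,-2,0,0,0,0],
  ],
)

```text
time: 13.2
ee_pos: [0.4967, -0.0698, 0.0517]
eef_rot: [0.273, 0.652, -0.272, 0.653]
ft_force: [-0.9, 0.0, -1.0]
width: 0.054
```

Emit:
arm_command(
  targets=[
    [255,1,0,0,0,0,0],
    [255,2,0,0,0,0,0],
    [255,2,0,0,0,0,0],
  ],
)

```text
time: 13.5
ee_pos: [0.496, -0.0698, 0.0489]
eef_rot: [0.272, 0.652, -0.272, 0.653]
ft_force: [0.3, 0.9, -1.2]
width: 0.054
```

Emit:
arm_command(
  targets=[
    [255,1,0,0,0,0,0],
    [255,1,0,0,0,0,0],
    [255,2,0,0,0,0,0],
    [255,2,0,0,0,0,0],
  ],
)

```text
time: 13.9
ee_pos: [0.4959, -0.0697, 0.0466]
eef_rot: [0.272, 0.652, -0.272, 0.653]
ft_force: [-0.0, 0.5, 0.4]
width: 0.0537
```

Emit:
arm_command(
  targets=[
    [255,1,0,0,0,0,0],
    [255,1,0,0,0,0,0],
  ],
)

```text
time: 14.1
ee_pos: [0.4961, -0.0694, 0.0463]
eef_rot: [0.272, 0.652, -0.272, 0.653]
ft_force: [-3.9, 1.9, 9.8]
width: 0.0539
```

Contact. Release and rise, backing off along tool −y to look.

Emit:
arm_command(
  targets=[
    [220,-0.5,0,0,0,0,0],
    [160,-0.5,0,0,0,0,0],
    [80,-0.5,0,0,0,0,0],
    [0,-0.5,0,0,0,0,0],
    [0,-0.5,0,0,0,0,0],
    [0,-25,0,0,0,0,0],
    [0,-65,0,0,0,0,0],
    [0,-110,-20,0,0,0,0],
    [0,-150,-50,20,0,0,0],
    [0,-150,-50,20,0,0,0],
  ],
)

```text
time: 15.1
ee_pos: [0.4756, -0.1236, 0.2001]
eef_rot: [0.274, 0.649, -0.275, 0.655]
ft_force: [0.7, -0.2, -0.3]
width: 0.0867
```

```bash
python3 look.py w13;  python3 goto.py .399 -.3598 .21; python3 - <<'E'
import cv2
im=cv2.imread("pics/w13.png");cv2.imwrite("pics/w13z.png",cv2.resize(im[0:280,140:420],None,fx=2.1,fy=2.1,interpolation=2))
E
```

```text
15.1 [ 0.4756 -0.1236  0.2001] [[0.006, 0.715, 0.7], [-0.004, 0.7, -0.715], [-1.0, 0.002, 0.008]] [ 0.73  0.09 -0.59  1.82  0.05  1.25 -0.68] 0.036
15.15 [ 0.4752 -0.122   0.198 ] shift mm [ -11.7 -220.9  116.6] [[0.004, 0.714, 0.7], [-0.003, 0.7, -0.714], [-1.0, 0.001, 0.005]]
```

View pics/w13z.png

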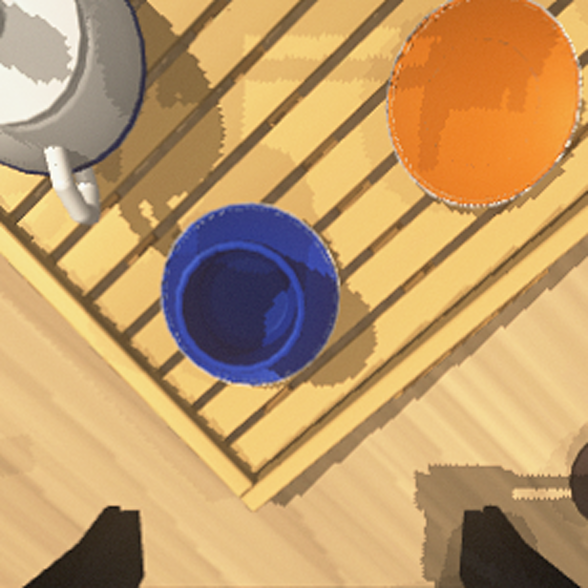

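```bash
python3 - <<'E'
from sauc import *
im,s=load("w13");print(plane("wrist",[(254.8,145.7)],.081,s)[0],plane("wrist",[(259.5,140.5)],.026,s)[0])
E
python3 sauc.py w13; python3 goto.py .4535 -.3055 .12
```

```text
[ 0.49585672 -0.06919151  0.081     ] [ 0.49670277 -0.06919189  0.026     ]
blue 37 [ 0.4954 -0.0689] r 0.0438 res 0.0005
amber 27 [ 0.6361 -0.0864] r 0.044 res 0.0003
15.15 [ 0.4752 -0.122   0.198 ] shift mm [  78.4 -144.1  115.5] [[0.004, 0.714, 0.7], [-0.003, 0.7, -0.714], [-1.0, 0.001, 0.005]]
```

Emit:
arm_command(
  targets=[
    [0,0,-35,28,0,0,0],
    [0,0,-70,57,0,0,0],
    [0,0,-108,86,0,0,0],
    [0,15,-140,112,0,0,0],
    [0,55,-144,116,0,0,0],
    [0,78,-144,116,0,0,0],
    [0,78,-144,116,0,0,0],
    [0,78,-144,116,0,0,0],
  ],
)

```text
time: 15.95
ee_pos: [0.4537, -0.3017, 0.1172]
eef_rot: [0.272, 0.653, -0.272, 0.652]
ft_force: [0.5, -0.0, 0.8]
width: 0.0868
```

```bash
python3 look.py w14;  python3 goto.py .453 -.305 .027
```

```text
15.95 [ 0.4537 -0.3017  0.1172] [[-0.001, 0.71, 0.704], [0.001, 0.704, -0.71], [-1.0, 0.0, -0.002]] [ 0.89  0.28 -0.44  1.78  0.13  1.11 -0.39] 0.03
16.0 [ 0.4543 -0.3022  0.1183] shift mm [91.3 -3.   1. ] [[0.001, 0.71, 0.704], [-0.0, 0.704, -0.71], [-1.0, 0.0, 0.001]]
```

View pics/w14.png

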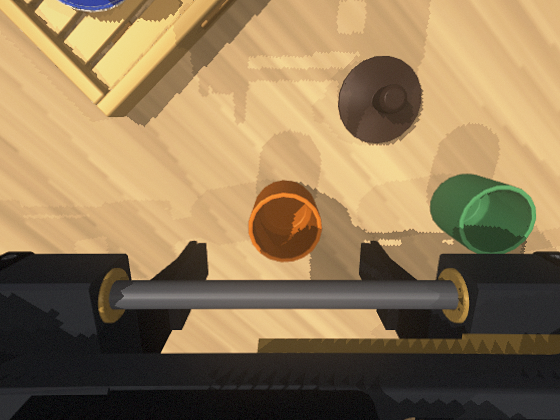

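Emit:
arm_command(
  targets=[
    [0,40,-3,1,0,0,0],
    [0,75,-3,1,0,0,0],
    [0,90,-3,1,0,0,0],
    [0,91,-3,1,0,0,0],
    [60,91,-3,1,0,0,0],
    [120,91,-3,1,0,0,0],
    [200,91,-3,1,0,0,0],
    [255,91,-3,1,0,0,0],
    [255,91,-3,1,0,0,0],
    [255,91,-3,1,0,0,0],
  ],
  newtons=12,
)

```text
time: 17.0
ee_pos: [0.4523, -0.3057, 0.027]
eef_rot: [0.272, 0.652, -0.272, 0.653]
ft_force: [-1.3, 1.7, 3.9]
width: 0.0543
```

Emit:
arm_command(
  targets=[
    [255,-5,0,0,0,0,0],
    [255,-30,0,0,0,0,0],
    [255,-75,0,0,0,0,0],
    [255,-110,0,0,0,0,0],
    [255,-140,0,0,0,0,0],
    [255,-150,0,0,0,0,0],
  ],
)

```text
time: 17.6
ee_pos: [0.4533, -0.3063, 0.18]
eef_rot: [0.272, 0.651, -0.273, 0.654]
ft_force: [0.5, -0.1, -0.8]
width: 0.0545
```

```bash
python3 look.py w15;  python3 goto.py .6362 -.0867 .14
```

```text
17.6 [ 0.4533 -0.3063  0.18  ] [[0.004, 0.711, 0.703], [-0.003, 0.703, -0.711], [-1.0, 0.001, 0.005]] [ 0.91  0.22 -0.45  1.71  0.1   1.23 -0.36] 0.154
17.65 [ 0.4532 -0.3064  0.1798] shift mm [ 39.8 284.5 -27.7] [[0.004, 0.711, 0.703], [-0.003, 0.703, -0.711], [-1.0, 0.001, 0.005]]
```

View pics/w15.png

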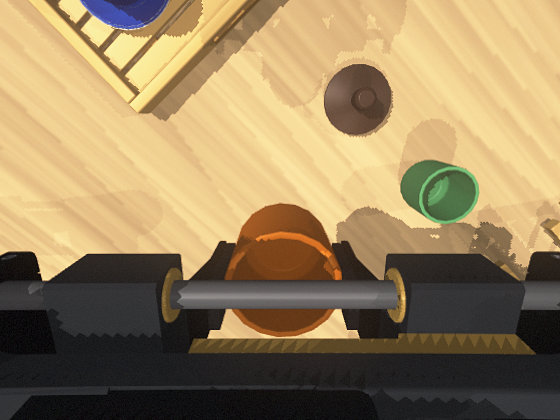

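Emit:
arm_command(
  targets=[
    [255,0,40,-4,0,0,0],
    [255,0,85,-8,0,0,0],
    [255,0,130,-13,0,0,0],
    [255,0,175,-17,0,0,0],
    [255,5,220,-21,0,0,0],
    [255,15,260,-25,0,0,0],
    [255,35,283,-27,0,0,0],
    [255,40,284,-28,0,0,0],
    [255,40,284,-28,0,0,0],
    [255,40,284,-28,0,0,0],
  ],
)

```text
time: 18.65
ee_pos: [0.6337, -0.0874, 0.1361]
eef_rot: [0.273, 0.653, -0.273, 0.652]
ft_force: [0.1, 0.3, -1.2]
width: 0.0542
```

```bash
python3 look.py w16;  python3 goto.py .6362 -.0867 .0475; python3 sauc.py w16
```

```text
18.65 [ 0.6337 -0.0874  0.1361] [[-0.001, 0.712, 0.702], [-0.001, 0.702, -0.712], [-1.0, -0.001, -0.0]] [ 0.48  0.48 -0.55  1.5   0.26  1.23 -0.9 ] 0.019
18.7 [ 0.634  -0.0877  0.1367] shift mm [89.2  2.3  0.8] [[0.0, 0.712, 0.702], [-0.001, 0.702, -0.712], [-1.0, -0.001, 0.001]]
green 46 [0.6433 0.0546] r 0.0442 res 0.0003
amber 29 [ 0.622  -0.1083] r 0.0637 res 0.0145
```

View pics/w16.png

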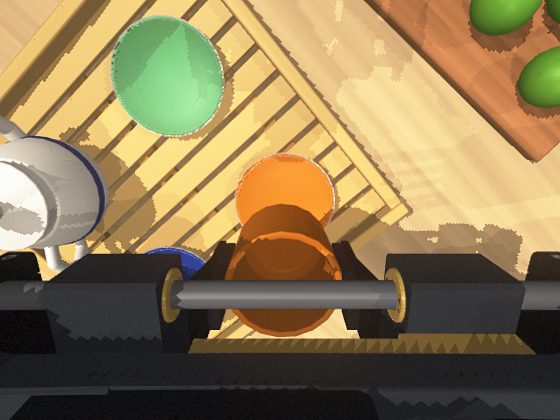

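Emit:
arm_command(
  targets=[
    [255,35,1.5,1,0,0,0],
    [255,65,1.5,1,0,0,0],
    [255,80,1.5,1,0,0,0],
    [255,85,1.5,1,0,0,0],
    [255,87,1.5,1,0,0,0],
    [255,87,1.5,1,0,0,0],
  ],
)

```text
time: 19.3
ee_pos: [0.6369, -0.086, 0.0508]
eef_rot: [0.273, 0.652, -0.272, 0.653]
ft_force: [0.3, -0.1, -0.0]
width: 0.0542
```

Emit:
arm_command(
  targets=[
    [255,1,0,0,0,0,0],
    [255,1,0,0,0,0,0],
  ],
)

```text
time: 19.5
ee_pos: [0.6366, -0.0858, 0.0494]
eef_rot: [0.273, 0.652, -0.272, 0.653]
ft_force: [-0.6, -0.7, -1.3]
width: 0.0541
```

Emit:
arm_command(
  targets=[
    [255,1,0,0,0,0,0],
    [255,1,0,0,0,0,0],
  ],
)

```text
time: 19.7
ee_pos: [0.6365, -0.0858, 0.0481]
eef_rot: [0.272, 0.652, -0.272, 0.653]
ft_force: [0.3, 0.1, 1.4]
width: 0.0543
```

Emit:
arm_command(
  targets=[
    [255,1,0,0,0,0,0],
    [255,1,0,0,0,0,0],
  ],
)

```text
time: 19.9
ee_pos: [0.6365, -0.0856, 0.0479]
eef_rot: [0.272, 0.652, -0.272, 0.653]
ft_force: [-4.4, -0.1, 9.9]
width: 0.0542
```

Emit:
arm_command(
  targets=[
    [220,-0.5,0,0,0,0,0],
    [160,-0.5,0,0,0,0,0],
    [80,-0.5,0,0,0,0,0],
    [0,-0.5,0,0,0,0,0],
    [0,-0.5,0,0,0,0,0],
    [0,-25,0,0,0,0,0],
    [0,-65,0,0,0,0,0],
    [0,-110,-20,0,0,0,0],
    [0,-150,-60,0,0,0,0],
    [0,-150,-60,0,0,0,0],
  ],
)

```text
time: 20.9
ee_pos: [0.5936, -0.1318, 0.2015]
eef_rot: [0.273, 0.649, -0.274, 0.654]
ft_force: [1.4, -0.2, -0.5]
width: 0.0868
```

```bash
python3 look.py w17;python3 sauc.py w17; python3 goto.py .518 -.44 .2; python3 - <<'E'
import cv2
im=cv2.imread("pics/w17.png");cv2.imwrite("pics/w17z.png",cv2.resize(im[0:280,140:420],None,fx=2.1,fy=2.1,interpolation=2))
E
```

```text
20.9 [ 0.5936 -0.1318  0.2015] [[0.006, 0.714, 0.7], [-0.004, 0.7, -0.714], [-1.0, 0.002, 0.007]] [ 0.59  0.36 -0.56  1.52  0.2   1.32 -0.79] 0.052
blue 36 [ 0.4862 -0.0688] r 0.0493 res 0.0073
green 24 [0.6433 0.0543] r 0.0439 res 0.0003
amber 42 [ 0.6358 -0.0863] r 0.0437 res 0.0004
20.95 [ 0.5935 -0.131   0.1999] shift mm [   0.5 -270.3  167.7] [[0.004, 0.714, 0.7], [-0.003, 0.7, -0.714], [-1.0, 0.001, 0.005]]
```

View pics/w17z.png

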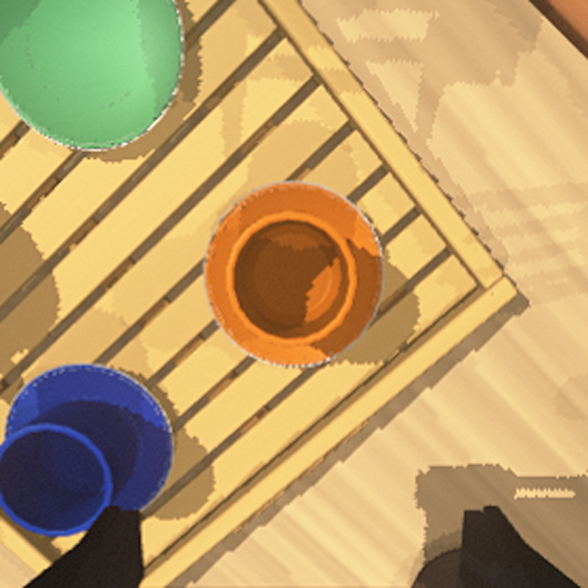

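Emit:
arm_command(
  targets=[
    [0,0,-30,25,-0.1,0,0],
    [0,0,-65,54,-0.2,0,0],
    [0,0,-100,84,-0.3,0,0],
    [0,0,-135,114,-0.4,0,0],
    [0,0,-170,143,-0.5,0,0],
    [0,10,-200,169,-0.6,0,0],
    [0,30,-216,182,-0.65,0,0],
    [0,50,-216,182,-0.65,0,0],
    [0,50,-216,182,-0.65,0,0],
    [0,50,-216,182,-0.65,0,0],
  ],
)

```text
time: 21.95
ee_pos: [0.5683, -0.4077, 0.1458]
eef_rot: [0.05, 0.706, -0.049, 0.705]
ft_force: [0.1, 0.3, -0.2]
width: 0.0871
```

```bash
python3 look.py w18;  python3 goto.py .5673 -.4124 .027
```

```text
21.95 [ 0.5683 -0.4077  0.1458] [[-0.001, 0.139, 0.99], [0.002, 0.99, -0.139], [-1.0, 0.002, -0.001]] [ 0.91  0.6  -0.53  1.31  0.3   1.32  0.24] 0.03
22.0 [ 0.5688 -0.4079  0.147 ] shift mm [120.   -4.7  -0.9] [[0.001, 0.139, 0.99], [0.001, 0.99, -0.139], [-1.0, 0.001, 0.001]]
```

View pics/w18.png

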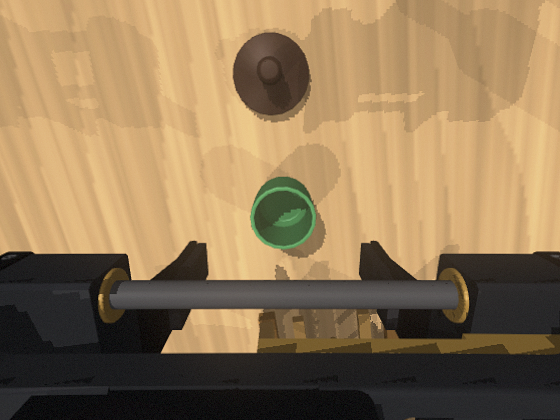

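```bash
python3 - <<'E'
from sauc import *
im,s=load("w18");print(plane("wrist",[(283,218)],.06,s)[0]);
for z in(0,.05,.1,.15):print(z,plane("wrist",[(320,308)],z,s)[0].round(3))
print(im.shape)
a=camera("scene");cv2.imwrite("pics/s18.png",cv2.resize(a[150:350,0:260,::-1],None,fx=2.9,fy=2.9,interpolation=2))
E
```

```text
[ 0.56701131 -0.4118163   0.06      ]
0 [ 0.591 -0.544  0.   ]
0.05 [ 0.589 -0.51   0.05 ]
0.1 [ 0.587 -0.475  0.1  ]
0.15 [ 0.585 -0.441  0.15 ]
(420, 560, 3)
```

View pics/s18.png

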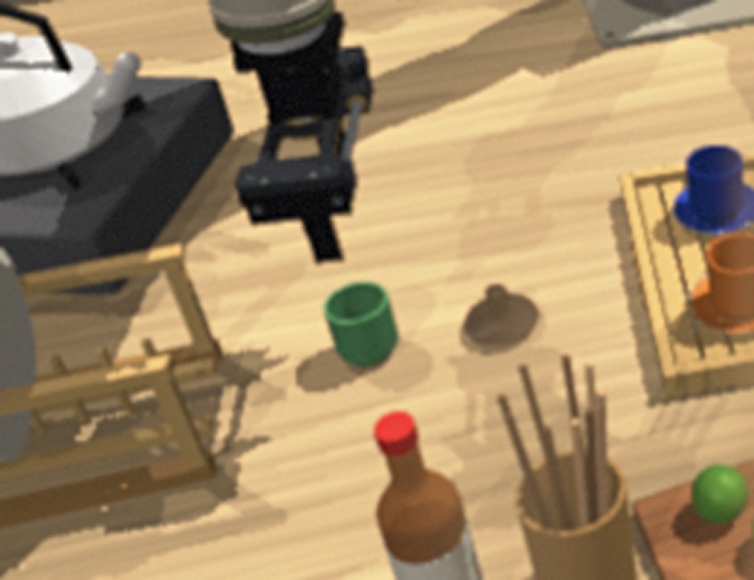

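```bash
python3 - <<'E'
from h import *
for uv,z in [((136,298),.2),((136,298),.25),((151,363),.0),((151,360),.03)]:print(uv,z,plane("scene",[uv],z)[0].round(3))
print(plane("side",[(497,268)],.2),plane("side",[(478,335)],0))
E
```

```text
(136, 298) 0.2 [ 0.874 -0.368  0.2  ]
(136, 298) 0.25 [ 0.925 -0.361  0.25 ]
(151, 363) 0.0 [ 0.87  -0.377  0.   ]
(151, 360) 0.03 [ 0.886 -0.373  0.03 ]
[[ 0.86370669 -0.37783395  0.2       ]] [[ 0.89097528 -0.37756481  0.        ]]
```

Bottle is far away (x≈0.87). Cup green at (0.567, −0.412). Descend and grasp.

Emit:
arm_command(
  targets=[
    [0,40,-4.5,-1,0,0,0],
    [0,80,-4.5,-1,0,0,0],
    [0,110,-4.5,-1,0,0,0],
    [0,119,-4.5,-1,0,0,0],
    [0,120,-4.5,-1,0,0,0],
    [60,120,-4.5,-1,0,0,0],
    [120,120,-4.5,-1,0,0,0],
    [200,120,-4.5,-1,0,0,0],
    [255,120,-4.5,-1,0,0,0],
    [255,120,-4.5,-1,0,0,0],
  ],
  newtons=12,
)

```text
time: 23.05
ee_pos: [0.5663, -0.4137, 0.0271]
eef_rot: [0.05, 0.705, -0.05, 0.706]
ft_force: [-0.1, 1.0, 0.4]
width: 0.0549
```

Emit:
arm_command(
  targets=[
    [255,0,0,0,0,0,0],
    [255,-5,0,0,0,0,0],
    [255,-30,0,0,0,0,0],
    [255,-75,0,0,0,0,0],
    [255,-120,0,0,0,0,0],
    [255,-160,0,0,0,0,0],
    [255,-175,0,0,0,0,0],
  ],
)

```text
time: 23.75
ee_pos: [0.5675, -0.414, 0.2068]
eef_rot: [0.049, 0.703, -0.051, 0.707]
ft_force: [0.1, -0.6, -1.3]
width: 0.0528
```

```bash
python3 look.py w19;  python3 goto.py .6435 .0543 .19
```

```text
23.75 [ 0.5675 -0.414   0.2068] [[0.005, 0.141, 0.99], [-0.003, 0.99, -0.141], [-1.0, -0.003, 0.006]] [ 0.91  0.56 -0.54  1.23  0.28  1.42  0.26] 0.225
23.8 [ 0.5677 -0.4141  0.2072] shift mm [ 15.8 474.5   9.1] [[0.005, 0.141, 0.99], [-0.004, 0.99, -0.141], [-1.0, -0.003, 0.006]]
```

View pics/w19.png

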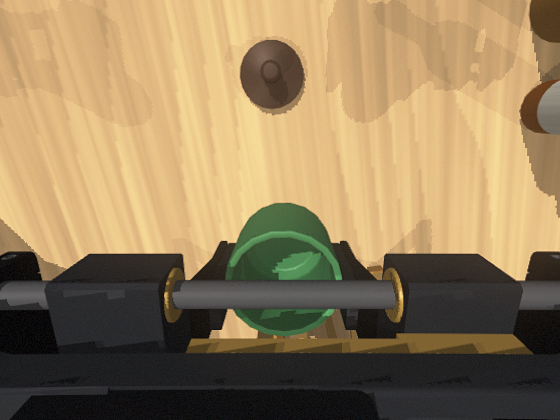

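Emit:
arm_command(
  targets=[
    [255,0,40,1,0.05,0,0],
    [255,0,85,2,0.1,0,0],
    [255,0,130,3,0.18,0,0],
    [255,0,175,4,0.26,0,0],
    [255,0,220,5,0.34,0,0],
    [255,0,265,5,0.42,0,0],
    [255,0,310,6,0.5,0,0],
    [255,0,355,7,0.58,0,0],
    [255,0,400,8,0.65,0,0],
    [255,0,440,9,0.65,0,0],
  ],
)

```text
time: 24.8
ee_pos: [0.6361, 0.0232, 0.1996]
eef_rot: [0.273, 0.653, -0.273, 0.652]
ft_force: [0.6, 0.1, -1.4]
width: 0.0533
```

```bash
python3 goto.py .6435 .0543 .14
```

```text
24.8 [0.6361 0.0232 0.1996] shift mm [ 59.6  27.2 -16.8] [[-0.002, 0.712, 0.702], [0.0, 0.702, -0.712], [-1.0, -0.002, -0.002]]
```

Emit:
arm_command(
  targets=[
    [255,10,20,-12,0,0,0],
    [255,40,27,-17,0,0,0],
    [255,60,27,-17,0,0,0],
    [255,60,27,-17,0,0,0],
    [255,60,27,-17,0,0,0],
  ],
)

```text
time: 25.3
ee_pos: [0.6437, 0.0515, 0.1408]
eef_rot: [0.272, 0.653, -0.273, 0.652]
ft_force: [0.1, 0.1, -0.9]
width: 0.0529
```

```bash
python3 look.py w20;  python3 goto.py .6435 .0543 .0475
```

```text
25.3 [0.6437 0.0515 0.1408] [[-0.002, 0.711, 0.703], [-0.0, 0.703, -0.711], [-1.0, -0.001, -0.001]] [ 0.28  0.5  -0.59  1.48  0.28  1.25 -1.13] 0.031
25.35 [0.6443 0.0515 0.1419] shift mm [94.4  1.3 -2.5] [[0.0, 0.711, 0.703], [-0.0, 0.703, -0.711], [-1.0, 0.0, 0.0]]
```

View pics/w20.png

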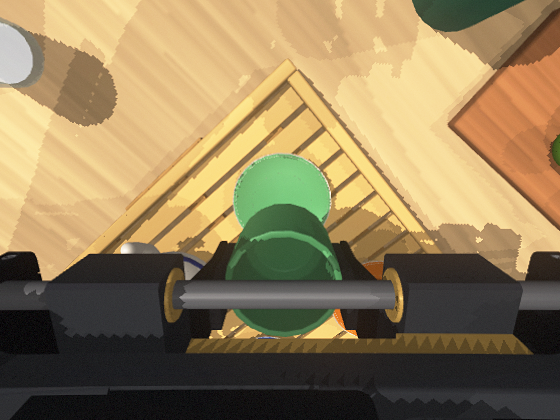

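Emit:
arm_command(
  targets=[
    [255,35,0,-2,0,0,0],
    [255,65,0,-2,0,0,0],
    [255,82,0,-2,0,0,0],
    [255,90,0,-2,0,0,0],
    [255,92,0,-2,0,0,0],
    [255,92,0,-2,0,0,0],
  ],
)

```text
time: 25.95
ee_pos: [0.6436, 0.0534, 0.0507]
eef_rot: [0.273, 0.652, -0.272, 0.653]
ft_force: [-0.4, 0.6, -1.2]
width: 0.0531
```

Emit:
arm_command(
  targets=[
    [255,1,0,0,0,0,0],
    [255,1,0,0,0,0,0],
  ],
)

```text
time: 26.15
ee_pos: [0.6434, 0.0534, 0.0495]
eef_rot: [0.273, 0.652, -0.272, 0.653]
ft_force: [0.3, -0.0, -1.9]
width: 0.0527
```

Emit:
arm_command(
  targets=[
    [255,1,0,0,0,0,0],
    [255,1,0,0,0,0,0],
  ],
)

```text
time: 26.35
ee_pos: [0.6431, 0.0533, 0.048]
eef_rot: [0.273, 0.652, -0.272, 0.653]
ft_force: [-0.7, -0.6, 1.9]
width: 0.0527
```

Emit:
arm_command(
  targets=[
    [255,1,0,0,0,0,0],
    [255,1,0,0,0,0,0],
  ],
)

```text
time: 26.55
ee_pos: [0.6434, 0.0532, 0.0478]
eef_rot: [0.273, 0.652, -0.272, 0.653]
ft_force: [-3.1, -2.6, 9.0]
width: 0.0526
```

Emit:
arm_command(
  targets=[
    [220,-0.5,0,0,0,0,0],
    [160,-0.5,0,0,0,0,0],
    [80,-0.5,0,0,0,0,0],
    [0,-0.5,0,0,0,0,0],
    [0,-0.5,0,0,0,0,0],
    [0,-25,0,0,0,0,0],
    [0,-65,0,0,0,0,0],
    [0,-110,-20,0,0,0,0],
    [0,-155,-60,0,0,0,0],
    [0,-200,-100,0,0,0,0],
  ],
)

```text
time: 27.55
ee_pos: [0.5804, -0.0075, 0.2325]
eef_rot: [0.272, 0.653, -0.272, 0.653]
ft_force: [0.4, -2.1, 0.7]
width: 0.0867
```

Emit:
arm_command(
  targets=[
    [0,-50,-50,20,0,0,0],
    [0,-60,-90,50,0,0,0],
    [0,-60,-90,50,0,0,0],
    [0,-60,-90,50,0,0,0],
    [0,-60,-90,50,0,0,0],
  ],
)

```text
time: 28.05
ee_pos: [0.5524, -0.1059, 0.291]
eef_rot: [0.273, 0.653, -0.272, 0.652]
ft_force: [0.6, -0.1, -0.6]
width: 0.0869
```

```bash
python3 look.py w21; python3 - <<'E'
from h import *
for n in("scene","side"): cv2.imwrite(f"pics/{n}F.png",camera(n)[:,:,::-1])
E
python3 -c "
import cv2
a=cv2.imread('pics/w21.png');cv2.imwrite('pics/w21z.png',cv2.resize(a[0:280,110:450],None,fx=2.1,fy=2.1,interpolation=2))"
```

```text
28.05 [ 0.5524 -0.1059  0.291 ] [[-0.0, 0.711, 0.703], [0.0, 0.703, -0.711], [-1.0, 0.0, -0.0]] [ 0.59  0.21 -0.57  1.5   0.11  1.47 -0.77] 0.023
```

View pics/w21z.png

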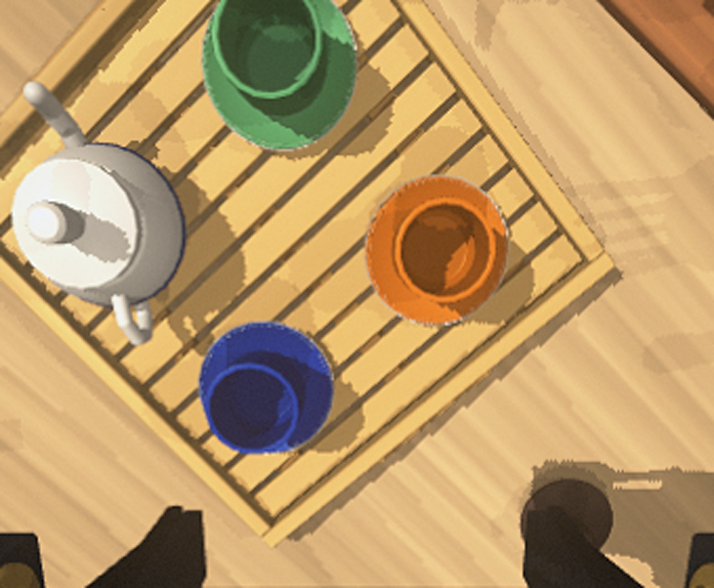

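View pics/sideF.png

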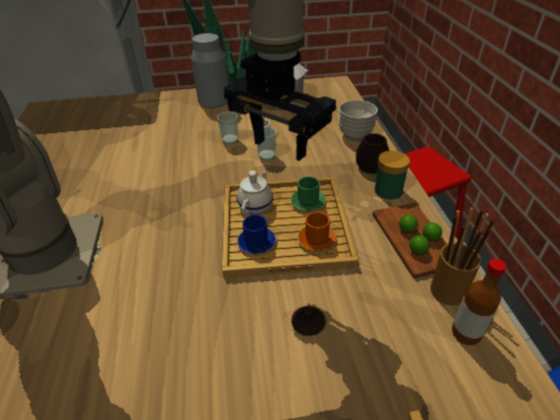

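View pics/sceneF.png

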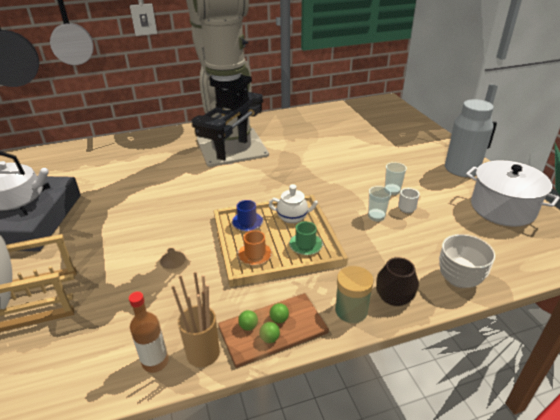

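```bash
python3 sauc.py w21; python3 - <<'E'
from sauc import *
im,s=load("w21")
for n,uv in (("G",(236.7,19)),("A",(321.9,118.8)),("B",(231,194.5))):print(n,plane("wrist",[uv],.081,s)[0].round(4))
print("knob",plane("wrist",[(110+47/2.1,222/2.1)],.124,s)[0])
E
```

```text
blue 30 [ 0.4936 -0.0691] r 0.0442 res 0.0022
green 27 [0.6435 0.0543] r 0.0437 res 0.0004
amber 33 [ 0.6358 -0.0862] r 0.0434 res 0.0022
G [0.6426 0.0526 0.081 ]
A [ 0.6366 -0.0849  0.081 ]
B [ 0.4961 -0.0703  0.081 ]
knob [0.50790226 0.063509   0.124     ]
```

All cups are measured within about 2 mm of their saucers, and the lid knob within 1 mm of the pot axis. Handing in.

```bash
python3 -c "
from bench import *
print(close_job())"
```

```text
the job is handed in; nothing more can be done
None
```

The tea tray is laid and the job is handed in, about 28 s into the 120 s allowed. No verdict was reported. The white lid sits level in the teapot mouth, and the blue, amber and green cups each stand upright on their own saucer. I lowered each piece until contact (about 9 to 15 N) before letting go, so nothing was dropped.

**Final checks:**
- **Cups:** in the last wrist picture, the blue and amber rim centres are within about 3 mm of their saucer centres, and green is within 2 mm. That blue fit is partly hidden by the cup; a cleaner look straight after placing it gave about 1 mm.
- **Lid:** the knob is within about 1 mm of the teapot axis I measured before placing it. The lid looked level in both fixed cameras.
- **Saucers and teapot:** re-measured saucer positions agree with those taken before placing to about 2 mm. I did not re-measure the teapot, but the lid is still over its original axis.
- **White cup and jar lid:** they look untouched in the final pictures; I did not re-measure them. The gripper was open and well above them at hand-in.

**Disagreements:**
- The scene and side cameras differed by about 5 to 8 mm (up to 14 mm for the white cup) in single-plane estimates, so I worked from closer wrist-camera views.
- The measured spacing on the tray was about 133 to 142 mm rather than exactly 140, so I used the measured positions.

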